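# Post a small carton through the flap of the desk drop box

### The job

Without picking it up, slide the small square carton along the ledge of the drop box until it is in front of the mouth, then push it with the fingertips through the hanging flap until it drops into the bin behind, and take the fingers out so that the flap falls shut. The carton may only be pushed, never lifted or carried, and the ink jar on the ledge and everything else on the desk is left where it stands.

Things in the scene. Friction and masses are not known exactly. Their poses are not given: they have to be found in the camera images.
- dropbox: Drop box fixed to the desk, 300 mm wide: wooden plinth and front, clear plastic sides, back and roof. Origin at desk height below the mouth's middle at the flap line; x points into the box (the way the carton is pushed), y along its width, z up. In front a plain level ledge, top 80 mm above the desk, x = -130 to 0 mm, y = -150 to +150 mm, open at front and ends. Roof top 155 mm above the desk, x = -5 to +173 mm.
- mouth (a point): Middle of the mouth's lower edge, on the ledge top at the flap line (dropbox x = 0, y = 0, z = 80 mm). The mouth is 120 mm wide, in a front wall 5 mm thick (x = -5 to 0 mm); the lintel's underside is 60 mm above the ledge. Fingers held upright stop against the lintel; leaning the tool some 15 to 25 degrees, its body back towards the robot, lets the tips go in under the flap.
- sill_end (a point): Middle of the sill's inner end, where the drop into the bin begins. Behind the flap line the ledge goes on level as a sill for 10 mm to this edge (dropbox x = 10, z = 80 mm). Beyond it the bin's floor lies 72 mm lower, 8 mm above the desk, and reaches to x = 165 mm, over the box's whole width.
- flap (a joint): Angle of the aluminium flap (114 mm wide, 54 mm long, 4 mm thick, 35 g) hanging in the mouth just behind the front wall from a free hinge at its top edge, 140 mm above the desk; its lower edge is 6 mm above the ledge. 0 = hanging down, shut; grows to 1.45 as it is pushed inwards (dropbox +x), never outwards. Well under 1 N opens it; it falls shut by its own weight in about a second.
- carton: Cardboard carton with a strip of pale tape, 60 x 60 mm, 30 mm high, about 120 g; origin at the centre of its underside, x and y along its sides, z up. It starts flat on the ledge, near its left or right end, about 90 mm to the side of the mouth's middle and turned up to 0.3 rad, the ledge between it and the mouth clear. Once its middle is well past the sill's end it tips into the bin.
- inkjar: Round ink jar with a black cap, 44 mm across and 55 mm high, standing on the ledge on the other side of the mouth from the carton; origin at the centre of its underside. Leave it alone.
- weight: Brass paperweight, 44 mm across and 38 mm high, standing on the roof of the drop box near the back; origin at the centre of its underside. Leave it alone.
- mug: White mug, 80 mm across, 90 mm high, on the desk to the left; origin at the centre of its underside. Leave it alone.
- pencup: Aluminium pen cup, 72 mm across, 100 mm high, pens to 160 mm, on the desk to the left; origin at the centre of its underside. Leave it alone.
- stapler: Black stapler, 130 x 34 mm, 44 mm high, on the desk to the right; origin at the centre of its underside. Leave it alone.
- tin: Flat round steel tin, 66 mm across, 30 mm high, on the desk to the right; origin at the centre of its underside. Leave it alone.
- notebook: Blue notebook, 210 x 150 mm, 16 mm thick, on the desk to the far right; origin at the centre of its underside. Leave it alone.

How it is judged (in metres and radians):
On the way:
1. the carton slides along the sill through the mouth, holding the flap open (value of joint flap above 0.3 rad and x of carton in the frame of dropbox between -0.025 and 0.06 m and z of carton in the frame of dropbox above 0.06 m), for 0.05 s.
At the end, for the whole second after the job is handed in: The carton lies still in the bin behind the sill, its underside centre less than 60 mm above the desk; the flap hangs shut (under 0.06 rad); the ink jar and every other thing stand within 20 mm of where they stood (x of carton in the frame of dropbox between 0.01 and 0.166 m and y of carton in the frame of dropbox between -0.143 and 0.143 m and z of carton in the frame of dropbox below 0.06 m and linear speed of carton below 0.03 m/s and value of joint flap below 0.06 rad and distance of each of inkjar, weight, mug, pencup, stapler, tin, notebook from where it was at the start of the episode below 0.02 m); the robot touches nothing.
It fails at once if the carton is lifted more than 20 mm off the ledge (z of carton in the frame of dropbox above 0.1 m).
It fails at once if the ink jar is moved more than 20 mm or tipped (distance of inkjar from where it was at the start of the episode above 0.02 m or angle between inkjar's own z axis and vertical above 0.3 rad).
It fails at once if the paperweight is moved more than 20 mm or tipped (distance of weight from where it was at the start of the episode above 0.02 m or angle between weight's own z axis and vertical above 0.3 rad).
It fails at once if a thing on the desk is moved more than 20 mm or tipped (distance of any of mug, pencup, stapler, tin, notebook from where it was at the start of the episode above 0.02 m or angle between any of mug, pencup, stapler, tin, notebook's own z axis and vertical above 0.3 rad).
It also fails if it takes over 48 s, if anything falls off the work surface, if the arm or the gripper's body presses on something with over 40 N, if the wrist force passes 120 N, or if a joint passes its speed limit or range.

### The arm

A 6-joint arm with a two-finger parallel gripper is mounted at the origin on the work surface. World frame = base frame: x ahead of the robot, y to its left, z up, the work surface at z = 0. Lengths are in mm, angles in rad, forces in N, time in s.
With the tool pointing down it reaches from about 400 to 925 mm from the base axis. Payload 12.5 kg.
Tool frame: the origin (TCP) lies midway between the tips of the shut fingers; the grasp point (between the pads) lies 19 mm behind it; z points along the fingers, y is the line along which they close (so a half turn about z gives the same grasp; the last joint's range is limited). The gripper opens to 95 mm and grips with 3 to 60 N. Pads are 20 mm wide; open, the fingers measure 119 mm over their backs; the gripper's body (75 mm by 180 mm) begins 59 mm behind the grasp point.
Start: joints at [-1.42, 0.491, 1.559, -0, 1.092, -0.106], TCP at [158.764, -604.517, 214.661] pointing down, gripper open.
Joint ranges: [-3.1, 3.1], [-0.84, 2.19], [0.05, 2.79], [-1.13, 4.28], [0.06, 2.93], [-2.69, 2.69]. Speed limits (rad/s): [2.22, 2.22, 2.79, 3.14, 3.14, 3.14].

### API

Orientations are given as [roll, pitch, yaw] about the fixed x, y, z axes, in that order (R = Rz(yaw) Ry(pitch) Rx(roll)).
In Python, from cell import state, read_camera, camera_info, env gives the robot as it stands.
- The arm moves only by the tool move_arm, never from a script. Its argument "commands" is a list of rows, each a list of 3 entries, a list of its own where there are three numbers: the shift along the world's x, y, z in cm, then the turn, a rotation vector about the world's x, y, z in degrees, then the opening, from 0 (shut) to 1 (fully open). A call has 1 to 10 rows; each row shifts and turns the commanded pose from where the row before left it; what a row does not reach is not made up. A row lasts 1/10 s, in which the tool goes at most 50 mm and 8.59 degrees, less where a joint would pass 70% of its speed; a pose out of reach is approached as far as the arm can. A call with a gripper value outside its range is refused whole. The fingers move at their own pace and stop on an object; the grip force is fixed at half the most. Time passes only in rows, so rows that do not move let the fingers close. It gives the time, the measured TCP pose, the force, the opening and the grip force at its end, in the units of the state.
- state(): the state, without advancing time (a new reading comes with each control period).
- read_camera(name): name is "side" or "top" or "wrist"; returns the picture (420x560x3 uint8, blue, green, red); there is no depth.
- camera_info(name): a dict with "K" (3x3 intrinsics, pixels), "cam_to_world" (4x4, takes a point from camera to world coordinates). Camera axes: x right, y down, z forward; pixel columns grow to the right and rows downward; lengths in mm; the calibration is good to about 2 mm. A picture is of the moment at which its call begins: read the wrist's pose just before it. camera_info takes no time and is no camera call; for the wrist camera it gives the pose at the moment of the call.
- env.job_done(): hands the job in; it is judged then, once.
The state is a dict: "t": time; "joints": joint angles; "qvel": joint speeds; "tau": joint torques, N m; "eef_pos": TCP position; "tcp_rot": TCP orientation; "ft_force": force on the tool from outside, world axes, zero at the start; "moment": the same for the moment, N m; "opening": opening from 0.0 (shut) to 1.0 (fully open); "grip_force": force on a finger pad.
Only numpy, scipy, OpenCV 4.12 (cv2) and the standard library are available. Lean on these libraries where they do the work, as an engineer would, in place of code of your own. Each camera call takes 0.05 s, during which the arm holds its last target. There are 200 camera calls.

## Working session

There is one attempt and no reset: what is moved stays moved. The work goes in short steps, Python scripts to look and compute and a tool call to move; the robot and the scene stay as the last step left them, time stands still between calls to the robot, and variables do not carry over. Pictures are saved under pics/ and viewed, at most 10 in all, crops included, and the job is handed in when it is done.

Besides the shell and the picture viewer there is one more tool, called after "Emit:" as a command line: name --argument value ..., lists and objects as JSON in quotes. move_arm: Moves the arm, as the interface text tells. Its arguments: {"type":"object","properties":{"commands":{"type":"array"}},"required":["commands"]}

```bash
mkdir -p pics; cat > h.py <<'E'
from cell import state, read_camera, camera_info, env
import cv2, numpy as np
def ray(ci,u,v,z):
    K=np.array(ci["K"]);T=np.array(ci["cam_to_world"])
    d=T[:3,:3]@np.linalg.inv(K)@[u,v,1];o=T[:3,3]
    return (o+d*(z-o[2])/d[2]).round(1)
def proj(ci,p):
    T=np.linalg.inv(ci["cam_to_world"]);q=np.array(ci["K"])@(T[:3,:3]@np.array(p)+T[:3,3]);return (q[:2]/q[2]).round(1)
E
python3 - <<'E'
from h import *
a=read_camera("top");b=read_camera("side")
cv2.imwrite("pics/top.png",cv2.resize(a,(800,600)));cv2.imwrite("pics/side.png",cv2.resize(b,(800,600)))
for n in("top","side"):print(camera_info(n))
print(state())
E
```

```text
{'K': array([[446.99714481,   0.        , 278.34491799],
       [  0.        , 446.99714481, 215.59840391],
       [  0.        ,   0.        ,   1.        ]]), 'cam_to_world': array([[-9.61627221e-02, -9.68850233e-01,  2.28214718e-01,
         3.07799731e+02],
       [-9.95365530e-01,  9.34997961e-02, -2.24777774e-02,
         1.92584568e+01],
       [ 4.39570320e-04, -2.29318588e-01, -9.73351320e-01,
         1.27408524e+03],
       [ 0.00000000e+00,  0.00000000e+00,  0.00000000e+00,
         1.00000000e+00]])}
{'K': array([[403.23020799,   0.        , 285.4325419 ],
       [  0.        , 403.23020799, 209.19992274],
       [  0.        ,   0.        ,   1.        ]]), 'cam_to_world': array([[-9.94160635e-01, -8.26073420e-02,  6.94309630e-02,
         5.11747180e+02],
       [-1.07909350e-01,  7.58350412e-01, -6.42853190e-01,
         6.08723767e+02],
       [ 4.51393911e-04, -6.46591586e-01, -7.62836232e-01,
         8.37173342e+02],
       [ 0.00000000e+00,  0.00000000e+00,  0.00000000e+00,
         1.00000000e+00]])}
{'t': 0.1, 'joints': array([-1.41958128e+00,  4.91484497e-01,  1.55936697e+00,  2.74033693e-05,
        1.09167978e+00, -1.05551523e-01]), 'qvel': array([-0.00216477, -0.00090095, -0.00095808, -0.00039069,  0.00015613,
       -0.00042454]), 'tau': array([ 4.12113688e-03, -6.13621974e+01, -2.58606756e+01,  6.94515556e-02,
        4.70056501e-02, -3.79892845e-05]), 'eef_pos': array([ 158.749227  , -604.29794377,  214.13678055]), 'tcp_rot': array([-3.14066185e+00, -1.23056467e-04,  2.56753865e-01]), 'ft_force': array([ 0.19850137,  0.84351601, -0.3911598 ]), 'moment': array([ 0.00084443, -0.02848903, -0.00781074]), 'grip_force': 0.0, 'opening': 1.002392959867367}
```

View pics/top.png

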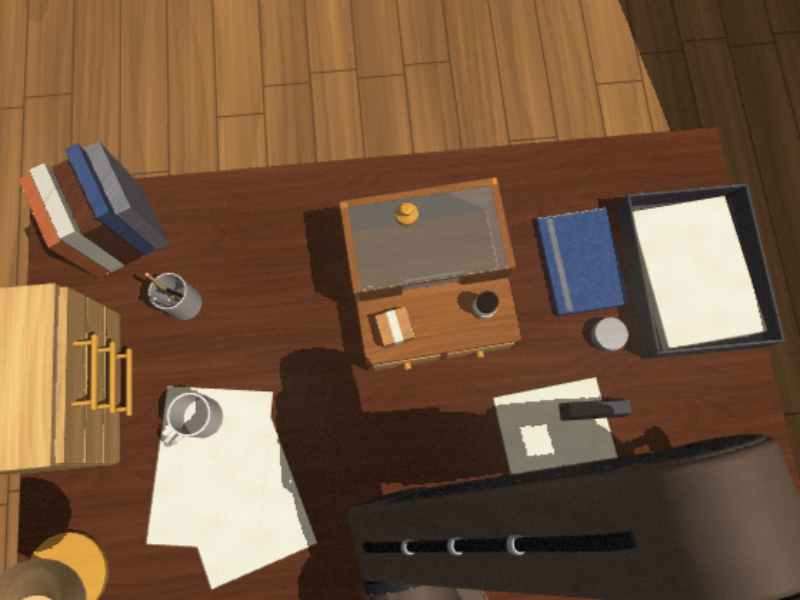

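View pics/side.png

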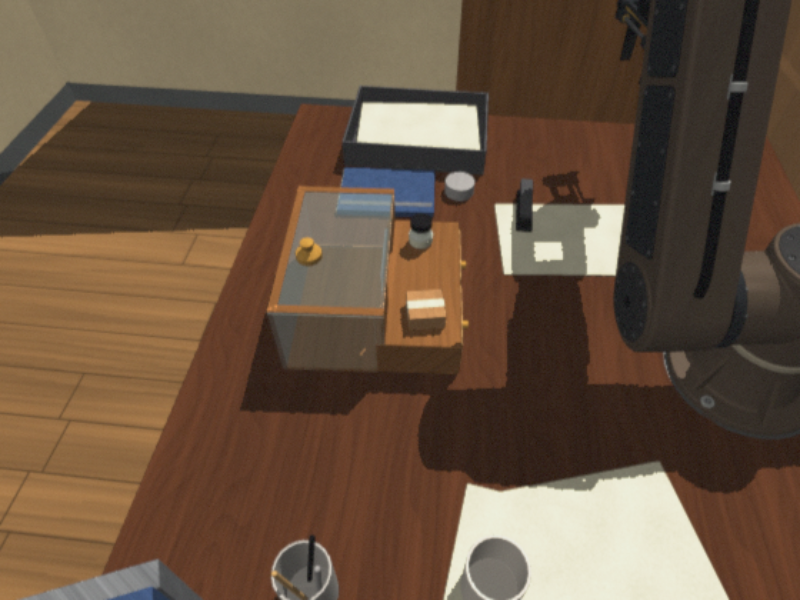

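The carton is on the left (+y) end of the ledge, around (394,326) in the 800x600 top view. The jar is on the right at (486,303). I'll enlarge this region for corners.

```bash
python3 - <<'E'
import cv2
a=cv2.imread("pics/top.png");a=cv2.resize(a,(560,420))
from h import *
a=read_camera("top")
cv2.imwrite("pics/topc.png",cv2.resize(a[180:268,235:375],None,fx=5.7,fy=5.7,interpolation=cv2.INTER_CUBIC))
E
```

```text
(no output)
```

View pics/topc.png

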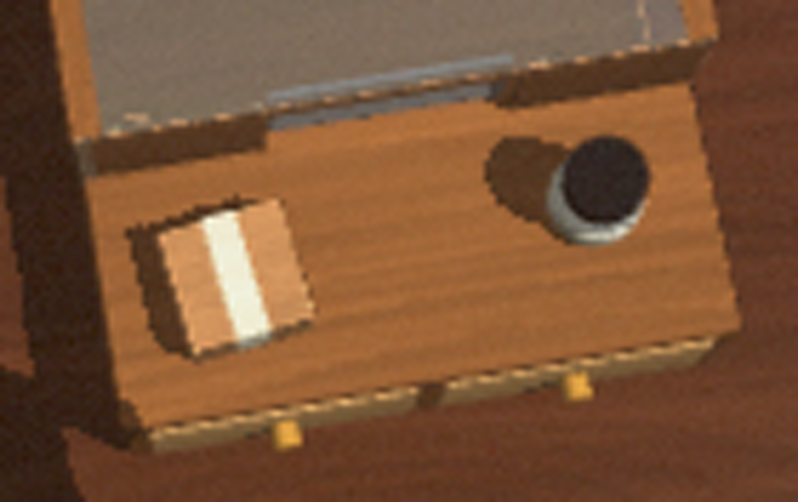

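```bash
cat >> h.py <<'E'
def crop(u,v,z,ci=camera_info("top"),o=(235,180),f=5.7):
    return ray(ci,(u+.5)/f-.5+o[0],(v+.5)/f-.5+o[1],z)
E
python3 - <<'E'
from h import *
for n,u,v,z in [("FL",150,430,80),("FR",738,328,80),("BL",90,180,80),("BR",690,88,80),("roofL",80,138,155),("roofR",715,42,155),("mL",268,150,80),("mR",497,103,80),("c1",160,238,110),("c2",278,200,110),("c3",314,312,110),("c4",197,355,110),("jar",605,180,135)]:print(n,crop(u,v,z))
E
```

```text
FL [483.9  48.8  80. ]
FR [ 505.7 -234.1   80. ]
BL [607.6  67.1  80. ]
BR [ 625.5 -227.4   80. ]
roofL [608.8  67.  155. ]
roofR [ 626.2 -226.3  155. ]
mL [614.3 -19.9  80. ]
mR [ 627. -133.   80.]
c1 [569.1  35.5 110. ]
c2 [582.  -21.2 110. ]
c3 [527.1 -32.6 110. ]
c4 [512.2  23.4 110. ]
jar [ 571.  -171.2  135. ]
```

Emit:
move_arm --commands '[[[3, 3, 0], [0, 0, 4], 0.42], [[3, 3, 0], [0, 0, 4], 0.42], [[3, 3, 0], [0, 0, 4], 0.42], [[3, 3, 0], [0, 0, 4], 0.42], [[3, 3, 0], [0, 0, 4], 0.42], [[3, 3, 0], [0, 0, 4], 0.42], [[3, 3, 0], [0, 0, 4], 0.42], [[3, 3, 0], [0, 0, 4], 0.42], [[3, 3, 0], [0, 0, 4], 0.42], [[3, 3, 0], [0, 0, 4], 0.42]]'

```text
t: 1.15
eef_pos: [459.8, -303.1, 214.6]
tcp_rot: [-3.141, 0.0, 0.958]
ft_force: [1.4, -0.3, 0.5]
opening: 0.421
grip_force: 0.0
```

Emit:
move_arm --commands '[[[0.9, 3.7, 0], [0, 0, 4], 0.42], [[0.9, 3.7, 0], [0, 0, 4], 0.42], [[0.9, 3.7, 0], [0, 0, 4], 0.42], [[0.9, 3.7, 0], [0, 0, 4], 0.42], [[0.9, 3.7, 0], [0, 0, 4], 0.42], [[0.9, 3.7, 0], [0, 0, 4], 0.42], [[0.9, 3.7, 0], [0, 0, 4], 0.42], [[0.9, 3.7, 0], [0, 0, 4], 0.42], [[0.9, 3.7, 0], [0, 0, 4], 0.42], [[0, 0, 0], [0, 0, 0], 0.42]]'

```text
t: 2.15
eef_pos: [540.2, 31.9, 214.5]
tcp_rot: [3.142, -0.001, 1.589]
ft_force: [-0.2, -0.1, -0.6]
opening: 0.423
grip_force: 0.0
```

Emit:
move_arm --commands '[[[0.4, 3.4, 0], [0, 0, 2.5], 0.42], [[0, 0, -3], [0, 0, 0], 0.42], [[0, 0, -3], [0, 0, 0], 0.42], [[0, 0, -3], [0, 0, 0], 0.42], [[0, 0, -2], [0, 0, 0], 0.42], [[0, 0, -1.1], [0, 0, 0], 0.42], [[0, 0, 0], [0, 0, 0], 0.42]]'

```text
t: 2.85
eef_pos: [543.2, 62.1, 92.6]
tcp_rot: [-3.139, -0.0, 1.626]
ft_force: [-0.6, -0.4, -0.3]
opening: 0.422
grip_force: 0.0
```

```bash
python3 - <<'E'
from h import *
a=read_camera("side");b=read_camera("wrist")
cv2.imwrite("pics/s2.png",np.hstack([cv2.resize(a[110:280,170:340],(400,400)),cv2.resize(b,(400,300)).copy() if 0 else cv2.copyMakeBorder(cv2.resize(b,(400,300)),0,100,0,0,0)]))
print(state()["ft_force"])
E
```

```text
[ 0.44298466 -0.41034426  0.12528919]
```

View pics/s2.png

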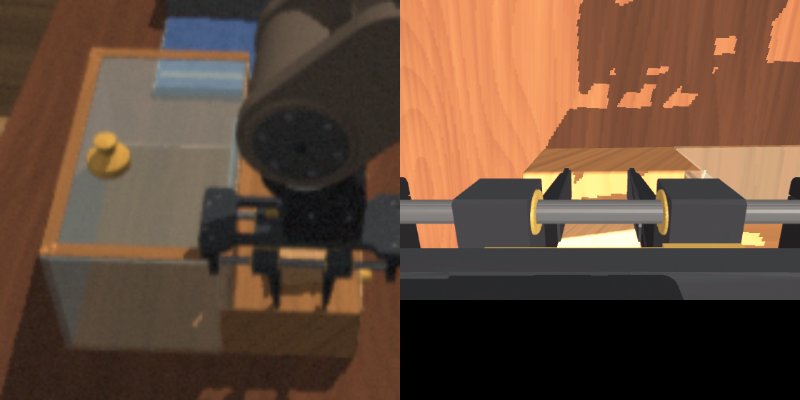

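The left half shows the fingers upright on the outer side of the carton, clear of it (fingertips at about (277,305) and (325,305)). Now I'll slide it along the ledge.

Emit:
move_arm --commands '[[[0.04, -0.6, 0], [0, 0, 0.2], 0.42], [[0.04, -0.6, 0], [0, 0, 0], 0.42], [[0.04, -0.6, 0], [0, 0, 0], 0.42], [[0.04, -0.6, 0], [0, 0, 0], 0.42], [[0.04, -0.6, 0], [0, 0, 0], 0.42], [[0.04, -0.6, 0], [0, 0, 0], 0.42], [[0.04, -0.6, 0], [0, 0, 0], 0.42], [[0.04, -0.6, 0], [0, 0, 0], 0.42], [[0.04, -0.6, 0], [0, 0, 0], 0.42], [[0.04, -0.6, 0], [0, 0, 0], 0.42]]'

```text
t: 3.95
eef_pos: [547.8, 2.0, 93.7]
tcp_rot: [3.142, -0.0, 1.63]
ft_force: [0.4, 3.4, 2.8]
opening: 0.419
grip_force: 1.4
```

Emit:
move_arm --commands '[[[0.04, -0.6, 0], [0, 0, 0], 0.42], [[0.04, -0.6, 0], [0, 0, 0], 0.42], [[0.04, -0.6, 0], [0, 0, 0], 0.42], [[0.04, -0.6, 0], [0, 0, 0], 0.42], [[0.04, -0.6, 0], [0, 0, 0], 0.42], [[0.04, -0.5, 0], [0, 0, 0], 0.42], [[0.02, -0.4, 0], [0, 0, 0], 0.42], [[0.02, -0.3, 0], [0, 0, 0], 0.42], [[0, 0, 0], [0, 0, 0], 0.42]]'

```text
t: 4.85
eef_pos: [550.6, -40.0, 93.6]
tcp_rot: [3.142, 0.0, 1.63]
ft_force: [-0.7, 0.6, 0.1]
opening: 0.418
grip_force: 0.0
```

Emit:
move_arm --commands '[[[0, 1, 0], [0, 0, 0], 0.42], [[0, 1, 0], [0, 0, 0], 0.42], [[0, 0, 3], [0, 0, 0], 0.42], [[0, 0, 3], [0, 0, 0], 0.42], [[0, 0, 3], [0, 0, 0], 0.42], [[-2, 0, 0], [0, 0, -7.5], 0.42], [[-2, 0, 0], [0, 0, -7.5], 0.42], [[-2, -1, 0], [0, 0, -7.5], 0.42], [[-2, -1, 0], [0, 0, -7.5], 0.42], [[-2, -1, 0], [0, 0, -7.5], 0.42]]'

```text
t: 5.85
eef_pos: [449.7, -48.9, 183.6]
tcp_rot: [3.141, 0.0, 0.972]
ft_force: [-0.0, -0.3, -0.5]
opening: 0.42
grip_force: 0.0
```

Emit:
move_arm --commands '[[[0, -1, 0], [0, 0, -7.5], 0.32], [[0, -1, 0], [0, 0, -7.5], 0.32], [[0, -1, 0], [0, 0, -7.5], 0.32], [[0, 0, 0], [0, 0, -7.5], 0.32], [[0, 0, 0], [0, 0, -7.5], 0.32], [[0, 0, 0], [0, 0, -7.5], 0.32], [[0, 0, 0], [0, 0, -7.5], 0.32], [[0, 0, 0], [0, 0, 0], 0.32]]'

```text
t: 6.65
eef_pos: [450.5, -78.8, 183.6]
tcp_rot: [3.141, 0.0, 0.058]
ft_force: [0.2, -0.3, -0.2]
opening: 0.32
grip_force: 0.0
```

```bash
python3 - <<'E'
from h import *
a=read_camera("top");b=read_camera("side")
cv2.imwrite("pics/t3.png",np.hstack([cv2.resize(a[175:275,240:340],(400,400),interpolation=cv2.INTER_CUBIC),cv2.resize(b[125:265,190:330],(400,400),interpolation=cv2.INTER_CUBIC)]))
E
```

```text
(no output)
```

View pics/t3.png

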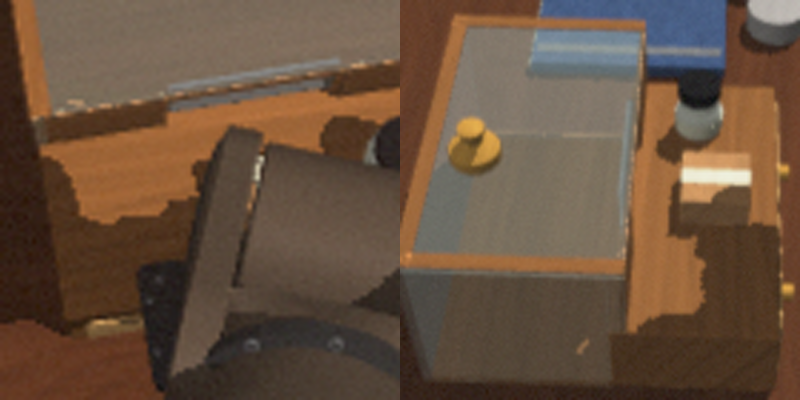

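The side view (right half) shows the carton square to the box in front of the mouth, its top corners at about (682,153), (748,153), (750,193), (681,193). Converting.

```bash
python3 - <<'E'
from h import *
f=400/140;o=np.array([622,-79.5]);R=np.array([[.998,.062],[-.062,.998]])
P=[(282,153),(348,153),(350,193),(281,193)]
Q=np.array([crop(u,v,110,camera_info("side"),(190,125),f) for u,v in P])
B=(R@(Q[:,:2]-o).T).T
print(Q,B.round(1),B.mean(0))
# box check roof corners near: left-front (627,267), far-front (643,25)
for u,v in((227,267),(243,25)):
  q=crop(u,v,155,camera_info("side"),(190,125),f);print(q,R@(q[:2]-o))
E
```

```text
[[ 581.6 -107.   110. ]
 [ 523.5 -113.3  110. ]
 [ 518.6  -65.4  110. ]
 [ 577.5  -59.   110. ]] [[ -42.   -24.9]
 [-100.4  -27.6]
 [-102.3   20.5]
 [ -43.1   23.2]] [-71.97045  -2.21625]
[606.4  63.  155. ] [ -6.7338 143.1822]
[ 630.2 -223.6  155. ] [  -0.7506 -144.3202]
```

Emit:
move_arm --commands '[[[1.8, -0.6, 0], [0.3, -5, 0], 0.32], [[1.8, -0.5, 0], [0.3, -5, 0], 0.32], [[0, 0, 0], [0.3, -5, 0], 0.32], [[0, 0, 0], [0.3, -5, 0], 0.32], [[0, 0, -3], [0, 0, 0], 0.32], [[0, 0, -3], [0, 0, 0], 0.32], [[0, 0, -2], [0, 0, 0], 0.32], [[0, 0, -1.3], [0, 0, 0], 0.32], [[0, 0, 0], [0, 0, 0], 0.32]]'

```text
t: 7.65
eef_pos: [486.0, -90.0, 89.2]
tcp_rot: [-3.141, -0.347, 0.062]
ft_force: [-0.2, -0.2, 0.2]
opening: 0.319
grip_force: 0.0
```

Emit:
move_arm --commands '[[[0.8, 0.05, 0.1], [0, 0, 0], 0.32], [[0.8, 0.05, 0], [0, 0, 0], 0.32], [[0.8, 0.05, 0], [0, 0, 0], 0.32], [[0.6, 0.04, 0], [0, 0, 0], 0.32], [[0.6, 0.04, 0], [0, 0, 0], 0.32], [[0.6, 0.04, 0], [0, 0, 0], 0.32], [[0.6, 0.04, 0], [0, 0, 0], 0.32], [[0.6, 0.04, 0], [0, 0, 0], 0.32], [[0.6, 0.04, 0], [0, 0, 0], 0.32], [[0.6, 0.04, 0], [0, 0, 0], 0.32]]'

```text
t: 8.65
eef_pos: [553.0, -86.2, 91.7]
tcp_rot: [-3.142, -0.35, 0.06]
ft_force: [-3.1, 0.5, 2.2]
opening: 0.319
grip_force: 1.5
```

Emit:
move_arm --commands '[[[0.6, 0.04, 0], [0, 0, 0], 0.32], [[0.6, 0.04, 0], [0, 0, 0], 0.32], [[0.6, 0.04, 0], [0, 0, 0], 0.32], [[0.6, 0.04, 0], [0, 0, 0], 0.32], [[0.6, 0.04, 0], [0, 0, 0], 0.32], [[0.6, 0.04, 0], [0, 0, 0], 0.32], [[0.6, 0.04, 0], [0, 0, 0], 0.32], [[0.5, 0.03, 0], [0, 0, 0], 0.32]]'

```text
t: 9.45
eef_pos: [600.1, -83.1, 91.7]
tcp_rot: [-3.142, -0.35, 0.06]
ft_force: [-2.8, -0.6, 2.7]
opening: 0.319
grip_force: 1.7
```

```bash
python3 - <<'E'
from h import *
a=read_camera("top");b=read_camera("side")
cv2.imwrite("pics/t4.png",np.hstack([cv2.resize(a[130:230,240:340],(400,400),interpolation=cv2.INTER_CUBIC),cv2.resize(b[125:265,190:330],(400,400),interpolation=cv2.INTER_CUBIC)]))
E
```

```text
(no output)
```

View pics/t4.png

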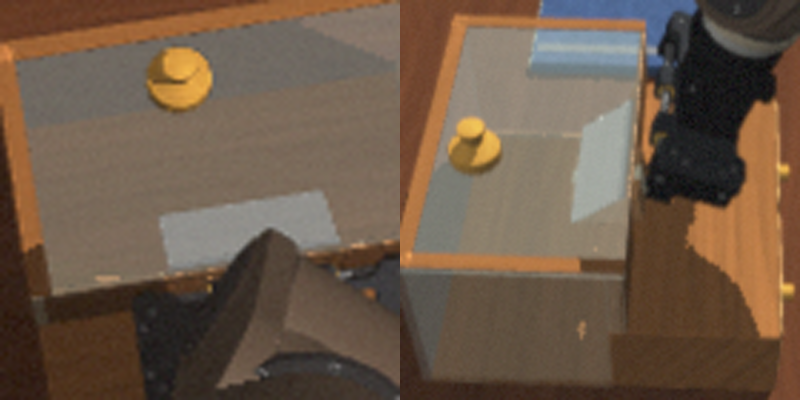

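Flap is swung open wide (pale panel at (250,230) left, (600,165) right) with the carton under it. I'll continue in small steps.

Emit:
move_arm --commands '[[[0.4, 0.02, 0], [0, 0, 0], 0.32], [[0.4, 0.02, 0], [0, 0, 0], 0.32], [[0.4, 0.02, 0], [0, 0, 0], 0.32], [[0.4, 0.02, 0], [0, 0, 0], 0.32], [[0.3, 0.02, 0], [0, 0, 0], 0.32], [[0, 0, 0], [0, 0, 0], 0.32], [[0, 0, 0], [0, 0, 0], 0.32]]'

```text
t: 10.25
eef_pos: [618.5, -82.1, 91.6]
tcp_rot: [-3.142, -0.35, 0.06]
ft_force: [0.8, -0.7, -0.4]
opening: 0.318
grip_force: 0.0
```

```bash
python3 - <<'E'
from h import *
a=read_camera("top");b=read_camera("side")
cv2.imwrite("pics/t5.png",np.hstack([cv2.resize(a[130:230,240:340],(400,400),interpolation=cv2.INTER_CUBIC),cv2.resize(b[125:265,190:330],(400,400),interpolation=cv2.INTER_CUBIC)]))
E
```

```text
(no output)
```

View pics/t5.png

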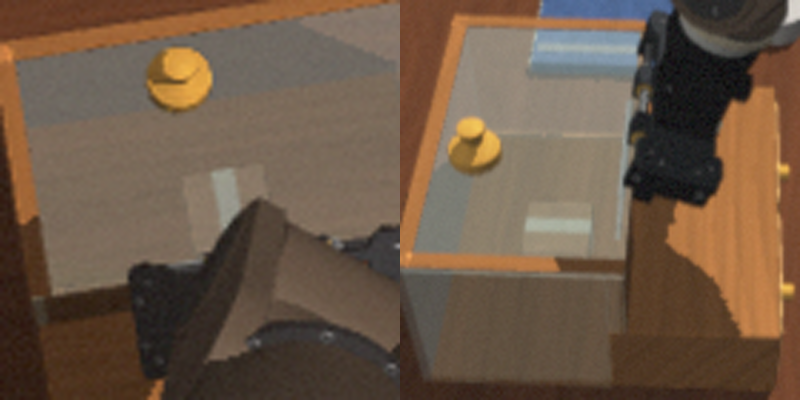

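The carton lies in the bin (tape at (225,200) left, (557,227) right). Now I'll withdraw the fingers and let the flap close.

Emit:
move_arm --commands '[[[-1, -0.06, 0], [0, 0, 0], 0.32], [[-1.5, -0.1, 0], [0, 0, 0], 0.32], [[-2, -0.1, 0], [0, 0, 0], 0.32], [[-2, -0.1, 0], [0, 0, 0], 0.32], [[-2, -0.1, 0], [0, 0, 0], 0.32], [[-2, -0.1, 0], [0, 0, 0], 0.32], [[-2, -0.1, 1], [0, 0, 0], 0.32], [[0, 0, 3], [0, 0, 0], 0.32], [[0, 0, 3], [0, 0, 0], 0.32], [[0, 0, 3], [0, 0, 0], 0.32]]'

```text
t: 11.35
eef_pos: [492.4, -88.7, 192.7]
tcp_rot: [3.141, -0.349, 0.059]
ft_force: [0.1, 0.5, -0.1]
opening: 0.319
grip_force: 0.0
```

Emit:
move_arm --commands '[[[0, 0, 0], [0, 0, 0], 0.32], [[0, 0, 0], [0, 0, 0], 0.32], [[0, 0, 0], [0, 0, 0], 0.32], [[0, 0, 0], [0, 0, 0], 0.32], [[0, 0, 0], [0, 0, 0], 0.32], [[0, 0, 0], [0, 0, 0], 0.32], [[0, 0, 0], [0, 0, 0], 0.32], [[0, 0, 0], [0, 0, 0], 0.32], [[0, 0, 0], [0, 0, 0], 0.32], [[0, 0, 0], [0, 0, 0], 0.32]]'

```text
t: 12.35
eef_pos: [493.6, -88.7, 191.7]
tcp_rot: [-3.142, -0.35, 0.06]
ft_force: [-0.2, -0.1, -0.1]
opening: 0.32
grip_force: 0.0
```

Emit:
move_arm --commands '[[[0, 0, 0], [0, 0, 0], 0.32], [[0, 0, 0], [0, 0, 0], 0.32], [[0, 0, 0], [0, 0, 0], 0.32], [[0, 0, 0], [0, 0, 0], 0.32], [[0, 0, 0], [0, 0, 0], 0.32], [[0, 0, 0], [0, 0, 0], 0.32], [[0, 0, 0], [0, 0, 0], 0.32], [[0, 0, 0], [0, 0, 0], 0.32], [[0, 0, 0], [0, 0, 0], 0.32], [[0, 0, 0], [0, 0, 0], 0.32]]'

```text
t: 13.35
eef_pos: [493.6, -88.7, 191.7]
tcp_rot: [-3.142, -0.35, 0.06]
ft_force: [-0.4, -0.1, 0.2]
opening: 0.322
grip_force: 0.0
```

```bash
python3 - <<'E'
from h import *
a=read_camera("top");b=read_camera("side")
cv2.imwrite("pics/t6.png",np.hstack([cv2.resize(a[130:230,240:340],(400,400),interpolation=cv2.INTER_CUBIC),cv2.resize(b[125:265,190:330],(400,400),interpolation=cv2.INTER_CUBIC)]))
E
```

```text
(no output)
```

View pics/t6.png

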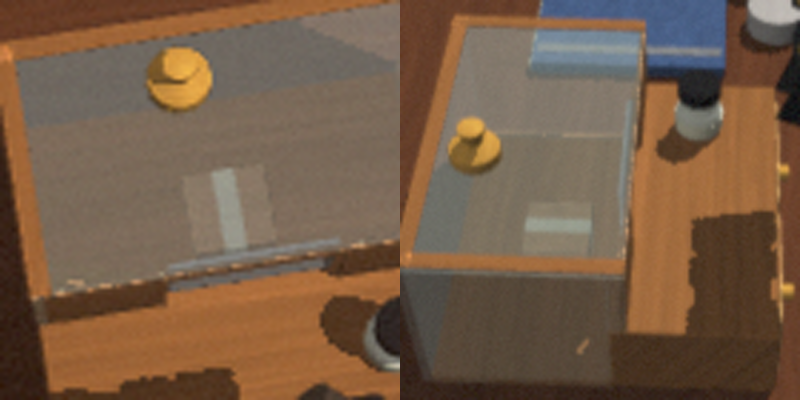

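The flap hangs shut (edge-on at (250,262) left and (627,155) right). The carton lies flat in the bin, the jar and paperweight haven't moved, and the arm is clear.

```bash
python3 -c "
from cell import env
print(env.job_done())"
```

```text
the job is handed in; nothing more can be done
None
```

The carton was slid along the ledge and pushed through the flap into the bin; the last pictures show the flap shut and the ink jar and paperweight in place, and the job is handed in with no verdict returned.

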